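# Put the grease caps away in nested stacks

## Robot

A 6-joint arm with a two-finger parallel gripper is mounted at the origin on a cart in front of the work surface, level with it; the furniture and walls round the work are solid. World frame = base frame: x ahead of the robot, y to its left, z up, the work surface at z = 0. Lengths are in m, angles in rad, forces in N, time in s.
With the tool pointing down it reaches from about 0.3 to 0.95 m from the base axis. Payload 3.1 kg.
Tool frame: the origin (TCP) lies midway between the tips of the shut fingers; the grasp point (between the pads) lies 19 mm behind it; z points along the fingers, y is the line along which they close (so a half turn about z gives the same grasp; the last joint's range is limited). The gripper opens to 85 mm and grips with 20 to 120 N. Pads are 22 mm wide; open, the fingers measure 114 mm over their backs; the gripper's body (76 mm by 85 mm) begins 54 mm behind the grasp point. The pads swing forward as they close: fully open they stand 13 mm farther back than shut.
Start: joints at [1.213, 0.308, 1.634, -0, 1.2, -0.07], TCP at [0.177, 0.599, 0.203] pointing down, gripper open.
Joint ranges: [-3.06, 3.06], [-0.79, 1.96], [0.05, 2.63], [-1.19, 4.34], [0.05, 2.64], [-2.94, 2.94]. Speed limits (rad/s): [2.79, 2.79, 3.14, 3.14, 3.14, 3.14].

## Interface

Orientations are given as [roll, pitch, yaw] about the fixed x, y, z axes, in that order (R = Rz(yaw) Ry(pitch) Rx(roll)).
In Python, from workcell import robot, cams, get_time, get_joints, get_joint_vel, get_joint_torque, get_tool_pos, get_orientation, get_wrist_force, get_moment, get_finger_gap, get_grip_force gives the robot as it stands. Calls block until the motion is done:
- robot.movep(position, orientation): joint-space move of the TCP to a pose.
- robot.movel(position, vel=0.15, rot=None, contact_N=None): straight line of the TCP; rot=None keeps the orientation; vel is the mean speed in m/s. With contact_N (N) it stops when the force on the tool has changed by that much, and returns True; else False.
- robot.move_j(angles): joint-space move.
- robot.gripper_open() and robot.close_gripper(): open the fingers fully, or close them until they stop; the grip force is fixed at half the most.
- robot.sleep(seconds).
- robot.solve_ik(position, orientation): joint angles nearest the present ones, or None.
- cams.get_image(name): name is "scene" or "top" or "wrist"; returns a dict with "img" (384x512x3 uint8, red, green, blue), "fov_y" (degrees; the focal length in pixels is half the picture's height over the tangent of half this angle, whatever the lens; pixels are square), "cx", "cy" (the principal point, pixels), "position" and "orientation" of the camera in the world; the wrist camera has in their place "mount" (4x4, takes a point from camera to tool coordinates, whose origin is the TCP and whose axes are the flange's). Camera axes: x right, y up, looking along -z (the intrinsics and any distortion apply to the point x, -y, -z); pixel columns grow to the right and rows downward; lengths in m; the calibration is good to about 2 mm. A picture is of the moment at which its call begins: read the wrist's pose just before it. There is no depth.
A pose or a line that the arm cannot do raises robot.Unreachable and nothing moves.
- robot.sign_off(): hands the job in; it is judged then, once.
Readings, each from a call of its own:
- get_time(): time.
- get_joints(): joint angles.
- get_joint_vel(): joint speeds.
- get_joint_torque(): joint torques, N m.
- get_tool_pos(): TCP position.
- get_orientation(): TCP orientation.
- get_wrist_force(): force on the tool from outside, world axes, zero at the start.
- get_moment(): the same for the moment, N m.
- get_finger_gap(): opening from 0.0 (shut) to 1.0 (fully open).
- get_grip_force(): force on a finger pad.
Only numpy, scipy, OpenCV 4.12 (cv2) and the standard library are available. Lean on these libraries where they do the work, as an engineer would, in place of code of your own. Each camera call takes 0.05 s, during which the arm holds its last target. There are 200 camera calls.

## Task

Lift the lid of the grey case open until it rests on its stop, and leave it open. Then put away the loose steel grease caps: nest all the big ones into one straight stack in one bay of the case and all the small ones into one stack in the other bay, mouths up and each cap fully seated in the one below. The solid plugs with straight sides will not nest: stand them upright, side by side, on the floor of the low tray, and leave everything else alone.

Things in the scene. Friction and masses are not known exactly. Their poses are not given: they have to be found in the camera images.
- case: grey steel case fixed on the worktop, 150 mm deep (its x, away from the robot), 260 wide (y), 72 high, walls and floor 5 mm; a 5 mm wall across the middle makes a left and a right bay, each 140 mm (x) by about 122 mm (y). Origin: centre of its underside, x to the hinge side, z up. Place and turn vary
- bay_left (a point): centre of the inner floor of the case's left (+y) bay, 5 mm above the worktop; axes as the case's
- bay_right (a point): centre of the inner floor of the case's right (-y) bay, 5 mm above the worktop; axes as the case's
- case_lid (a joint): opening angle of the case's lid, rad: 0 shut, 1.9 fully open on its stop, a little past upright. May start slightly ajar. The hinge is stiff: the lid (0.2 kg) stays where it is left (friction about 0.22 N m)
- case_lid_hinge (a point): middle of the lid's hinge line, on top of the case's far wall (72 mm up); it runs along the case's y. The lid is a 6 mm plate, 150 mm from the hinge to its free edge, 260 mm wide. These axes turn with the lid: its underside is the plane z = 0, the free edge at x = -150 mm
- case_lid_handle (a point): middle of the lid's handle, a round steel bar 11 mm thick, 100 mm long, parallel to the hinge, held 35 mm above the lid on a post near each end, 30 mm from the free edge (in the axes of the hinge point: x = -120 mm, z = 41 mm)
- tray: low open grey plastic tray fixed on the worktop to the right of the case, 170 mm (its x, away from the robot) by 90 mm (y), 16 mm high, walls and floor 4 mm. Origin: centre of its underside, z up. Place and turn vary
- big1_c (a point): big cap, may be absent: open steel cup, mouth up, 34 mm high; hollow tapered body 32 mm wide at the foot, 47 at the top; collar over the top 12 mm, 58 mm wide outside, 50.4 inside. Nested, its collar rests on the next one's, 12 mm higher (1.7 mm side play): grip the collar only, tips at most 10 mm below the rim. 70 g. Point: on the axis, 17 mm above the foot; z from foot to mouth
- big2_c (a point): big cap, may be absent: open steel cup, mouth up, 34 mm high; hollow tapered body 32 mm wide at the foot, 47 at the top; collar over the top 12 mm, 58 mm wide outside, 50.4 inside. Nested, its collar rests on the next one's, 12 mm higher (1.7 mm side play): grip the collar only, tips at most 10 mm below the rim. 70 g. Point: on the axis, 17 mm above the foot; z from foot to mouth
- big3_c (a point): big cap, may be absent: open steel cup, mouth up, 34 mm high; hollow tapered body 32 mm wide at the foot, 47 at the top; collar over the top 12 mm, 58 mm wide outside, 50.4 inside. Nested, its collar rests on the next one's, 12 mm higher (1.7 mm side play): grip the collar only, tips at most 10 mm below the rim. 70 g. Point: on the axis, 17 mm above the foot; z from foot to mouth
- small1_c (a point): small cap, may be absent: open steel cup, mouth up, 30 mm high; hollow tapered body 23 mm wide at the foot, 35 at the top; collar over the top 12 mm, 46 mm wide outside, 38.4 inside. Nested, its collar rests on the next one's, 12 mm higher (1.7 mm side play): grip the collar only, tips at most 10 mm below the rim. 50 g. Point: on the axis, 15 mm above the foot; z from foot to mouth
- small2_c (a point): small cap, may be absent: open steel cup, mouth up, 30 mm high; hollow tapered body 23 mm wide at the foot, 35 at the top; collar over the top 12 mm, 46 mm wide outside, 38.4 inside. Nested, its collar rests on the next one's, 12 mm higher (1.7 mm side play): grip the collar only, tips at most 10 mm below the rim. 50 g. Point: on the axis, 15 mm above the foot; z from foot to mouth
- small3_c (a point): small cap, may be absent: open steel cup, mouth up, 30 mm high; hollow tapered body 23 mm wide at the foot, 35 at the top; collar over the top 12 mm, 46 mm wide outside, 38.4 inside. Nested, its collar rests on the next one's, 12 mm higher (1.7 mm side play): grip the collar only, tips at most 10 mm below the rim. 50 g. Point: on the axis, 15 mm above the foot; z from foot to mouth
- plug1_c (a point): straight plug, may be absent: solid steel, closed, slightly dished face. Seen from above it has the outline of a big cap and the same height, 34 mm, with a collar 58 mm wide over the top 12 mm, but its body is straight, 52 mm wide, and goes into no cap. 120 g. Point: on the axis, 17 mm above the foot; z up
- plug2_c (a point): straight plug, may be absent: solid steel, closed, slightly dished face. Seen from above it has the outline of a big cap and the same height, 34 mm, with a collar 58 mm wide over the top 12 mm, but its body is straight, 52 mm wide, and goes into no cap. 120 g. Point: on the axis, 17 mm above the foot; z up
- loose_bearing: bystander: small ball bearing, 42 mm across, 12 mm thick, lying flat; leave alone. Origin at the centre of its underside
- loose_seal: bystander: oil seal, 38 mm across, 7 mm thick, lying flat; leave alone. Origin at the centre of its underside
Not all that is in view belongs to the job. What is shaped like the part that bears plug2_c but purple or turquoise is not meant.

How it is judged:
By the outcome, as a careful person would: the job done as asked, in the order asked, and still so for the second after the job is handed in, with the robot touching nothing.
Of big1, big2, big3 only 2 to 3 are there at a start; the rules pass over those that are not, and their reading is None.
Of small1, small2, small3 only 2 to 3 are there at a start; the rules pass over those that are not, and their reading is None.
Of plug1, plug2 only 1 to 2 are there at a start; the rules pass over those that are not, and their reading is None.
At some moment in a run one of plug1, plug2 may be knocked a few centimetres aside while the robot is not near it.
It also fails if it takes over 210 s, if anything falls off the work surface, if the arm or the gripper's body presses on something with over 40 N, if the wrist force passes 120 N, or if a joint passes its speed limit or range.

## Working session

There is one attempt and no reset: what is moved stays moved. The work goes in short steps, each a Python script; the robot and the scene stay as the last script left them, time stands still between calls to the robot, and variables do not carry over. Pictures are saved under pics/ and viewed, at most 18 in all, crops included, and the job is handed in when it is done.

```bash
ls; mkdir -p pics
python3 - <<'E'
from workcell import *
import cv2
for n in ("scene","top"):
    d=cams.get_image(n); cv2.imwrite(f"pics/{n}0.png",d["img"][:,:,::-1])
    print({k:v for k,v in d.items() if k!="img"})
d=cams.get_image("wrist");print({k:v for k,v in d.items() if k!="img"})
print(get_orientation(),get_tool_pos(),get_time())
E
```

```text
pics
{'fov_y': 53.90328239091015, 'cx': 252.93854300254213, 'cy': 185.97660301916068, 'position': array([ 0.27120574, -0.62659681,  0.83277335]), 'orientation': array([ 0.78860108, -0.01692714, -0.38521325])}
{'fov_y': 52.28812940481452, 'cx': 254.9994576787692, 'cy': 196.47559128063023, 'position': array([0.3362632 , 0.04271017, 1.27606438]), 'orientation': array([ 0.18412766, -0.0090343 , -1.55640355])}
{'fov_y': 62.18175103495782, 'cx': 255.71549445137984, 'cy': 191.1288656885366, 'mount': array([[-1.87053853e-04,  9.55654014e-01,  2.94491717e-01,
         7.46890165e-02],
       [ 9.99999948e-01,  2.55833633e-04, -1.95029578e-04,
        -4.21252231e-04],
       [-2.61721684e-04,  2.94491665e-01, -9.55654012e-01,
        -1.71649729e-01],
       [ 0.00000000e+00,  0.00000000e+00,  0.00000000e+00,
         1.00000000e+00]])}
[-3.13978653e+00 -1.38075150e-04  2.85376784e+00] [0.17716772 0.59864626 0.20190095] 0.15
```

View pics/scene0.png

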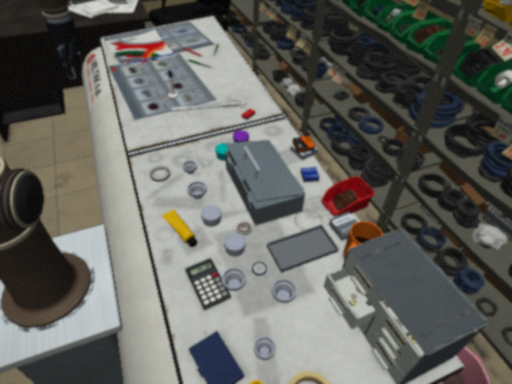

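View pics/top0.png

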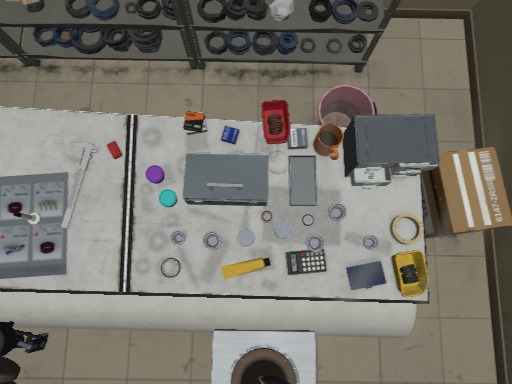

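Top view: case near (226,180), tray (302,181). Big-sized caps are at about (212,240), (315,242) and (337,212), and small caps at (178,237) and (370,242). Pale solid plugs are at (246,237) and (284,229). The purple and turquoise discs at (155,174) and (168,198) are decoys. I'll enlarge this area to measure.

```bash
cat > h.py <<'E'
from workcell import *
import cv2, numpy as np
from scipy.spatial.transform import Rotation as Rn
def snap(n):
    p,o=np.array(get_tool_pos()),get_orientation()
    d=cams.get_image(n)
    if n=="wrist":
        T=np.eye(4);T[:3,:3]=Rn.from_euler('xyz',o).as_matrix();T[:3,3]=p;T=T@d["mount"]
        d["R"],d["p"]=T[:3,:3],T[:3,3]
    else: d["R"],d["p"]=Rn.from_euler('xyz',d["orientation"]).as_matrix(),np.array(d["position"])
    d["f"]=192/np.tan(np.radians(d["fov_y"]/2)); return d
def ray(d,u,v): return d["R"]@np.array([(u-d["cx"])/d["f"],-(v-d["cy"])/d["f"],-1.])
def onz(d,u,v,z):
    r=ray(d,u,v); return d["p"]+r*(z-d["p"][2])/r[2]
def proj(d,P):
    c=d["R"].T@(np.array(P)-d["p"]); return np.array([d["cx"]-d["f"]*c[0]/c[2], d["cy"]+d["f"]*c[1]/c[2]])
def tri(d1,a,d2,b):
    A=[];B=[]
    r1=ray(d1,*a);r2=ray(d2,*b)
    s=np.linalg.lstsq(np.c_[r1,-r2],d2["p"]-d1["p"],rcond=None)[0]
    P,Q=d1["p"]+s[0]*r1,d2["p"]+s[1]*r2
    return (P+Q)/2,np.linalg.norm(P-Q)
E
python3 - <<'E'
from h import *
t=snap("top");s=snap("scene")
a=t["img"][140:285,150:410]
cv2.imwrite("pics/t1.png",cv2.resize(a,None,fx=3,fy=3,interpolation=2)[:,:,::-1])
b=s["img"][120:370,140:350]
cv2.imwrite("pics/s1.png",cv2.resize(b,None,fx=2.4,fy=2.4,interpolation=2)[:,:,::-1])
g=cv2.resize(cv2.cvtColor(t["img"],cv2.COLOR_RGB2GRAY),None,fx=4,fy=4,interpolation=2)
c=cv2.HoughCircles(g,cv2.HOUGH_GRADIENT_ALT,1.5,40,param1=150,param2=0.6,minRadius=18,maxRadius=46)
for x,y,r in (c[0] if c is not None else []):
    u,v=(x+.5)/4-.5,(y+.5)/4-.5
    if 140<u<400 and 140<v<290:
        P=onz(t,u,v,.032); print((u,v),r/4,"D mm",2*r/4*(t["p"][2]-.032)/t["f"]*1000,P.round(3))
E
```

```text
(np.float32(170.25), np.float32(267.375)) 9.357862 D mm 59.52455408575571 [0.339 0.296 0.032]
(np.float32(375.375), np.float32(175.125)) 9.594093 D mm 61.02719809894777 [ 0.646 -0.359  0.032]
(np.float32(155.625), np.float32(174.0)) 8.217684 D mm 52.2719760820418 [0.637 0.36  0.032]
(np.float32(369.75), np.float32(241.5)) 6.6185603 D mm 42.10008990273857 [ 0.429 -0.332  0.032]
(np.float32(211.875), np.float32(240.0)) 6.2328763 D mm 39.646787240828395 [0.426 0.169 0.032]
(np.float32(337.125), np.float32(212.25)) 8.431948 D mm 53.63489032607257 [ 0.521 -0.23   0.032]
(np.float32(277.125), np.float32(162.75)) 10.480436 D mm 66.66514930147285 [ 0.682 -0.036  0.032]
(np.float32(314.25), np.float32(243.0)) 6.52511 D mm 41.50565905789553 [ 0.421 -0.155  0.032]
(np.float32(307.5), np.float32(219.375)) 5.7425327 D mm 36.52775418376533 [ 0.496 -0.134  0.032]
(np.float32(337.125), np.float32(212.25)) 6.0878534 D mm 38.724309309425514 [ 0.521 -0.23   0.032]
(np.float32(169.5), np.float32(199.5)) 9.90151 D mm 62.982650520982205 [0.554 0.31  0.032]
(np.float32(266.625), np.float32(214.875)) 5.346162 D mm 34.00647323787402 [ 0.509 -0.003  0.032]
(np.float32(178.125), np.float32(238.875)) 5.909013 D mm 37.58671947911909 [0.428 0.276 0.032]
(np.float32(259.125), np.float32(264.0)) 5.6012607 D mm 35.62913477377042 [0.353 0.019 0.032]
```

View pics/t1.png

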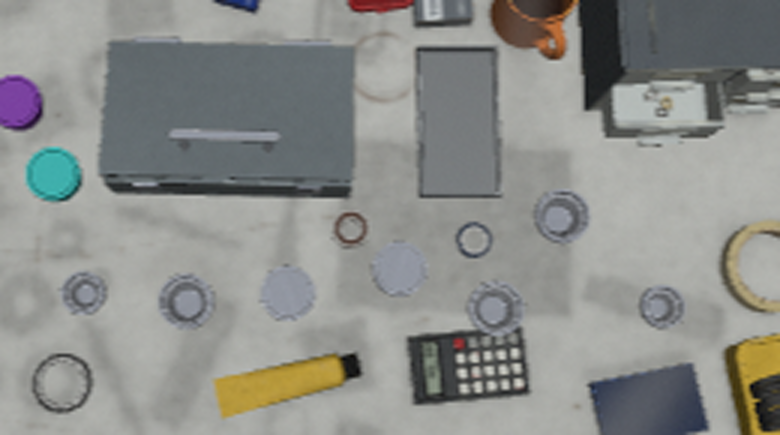

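View pics/s1.png

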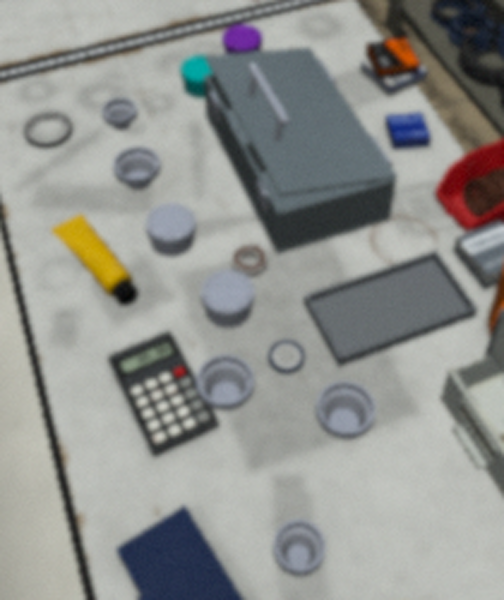

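The pictures show the lid with its handle ends at top-view crop (170,134)–(280,136) and scene crop (253,66)–(285,120). There are three big caps, two small ones and two plugs. Now I'll triangulate the handle, case and tray.

Run:
```python
from h import *
t=snap("top");s=snap("scene")
T=lambda x,y:((x+.5)/3+149.5,(y+.5)/3+139.5)
S=lambda x,y:((x+.5)/2.4+139.5,(y+.5)/2.4+119.5)
for a,b in (((170,134),(253,66)),((280,136),(286,121))): print("handle",tri(t,T(*a),s,S(*b)))
for a in ((110,40),(355,43)): print("hinge@.075",onz(t,*T(*a),.076).round(4))
for a in ((103,178),(353,180)): print("front@.08",onz(t,*T(*a),.08).round(4),onz(t,*T(*a),.09).round(4))
for a,b in (((110,40),(310,50)),((355,43),(390,178)),((103,178),(208,105))): print("corner",tri(t,T(*a),s,S(*b)))
for a in ((105,190),(351,194)): print("base front@0",onz(t,*T(*a),0).round(4))
for a in ((418,48),(497,48),(500,196),(419,196)): print("tray",onz(t,*T(*a),.016).round(4))
for n,a,b in (("plugA",(287,292),(172,222)),("plugB",(400,268),(228,292)),("bigA",(187,300),(137,163)),("bigB",(496,306),(225,380)),("bigC",(561,216),(346,405)),("smA",(85,293),(121,108)),("smB",(661,306),(300,545))): print(n,onz(t,*T(*a),.034).round(3),tri(t,T(*a),s,S(*b))[0].round(3))
# reach for handle
for x in (.55,.6,.65,.7):print(x,robot.solve_ik([x,.12,.2],[3.1416,0,0]) is not None)
```

```text
handle (array([0.58546377, 0.18125491, 0.13135515]), np.float64(0.002568681252354699))
handle (array([0.58392345, 0.0716166 , 0.13448199]), np.float64(0.0013345334693211097))
hinge@.075 [0.6971 0.2556 0.076 ]
hinge@.075 [ 0.6982 -0.0044  0.076 ]
front@.08 [0.5477 0.2552 0.08  ] [0.5459 0.2534 0.09  ]
front@.08 [ 0.5497 -0.0033  0.08  ] [ 0.5479 -0.003   0.09  ]
corner (array([0.69917683, 0.25660911, 0.0697998 ]), np.float64(0.00047179969825708037))
corner (array([ 0.69300622, -0.00286123,  0.07436741]), np.float64(0.011323892977142593))
corner (array([0.55782722, 0.26883971, 0.00570329]), np.float64(0.005921778199137022))
base front@0 [0.5484 0.2666 0.    ]
base front@0 [ 0.5483 -0.0044  0.    ]
tray [ 0.7117 -0.077   0.016 ]
tray [ 0.7132 -0.1652  0.016 ]
tray [ 0.546  -0.1661  0.016 ]
tray [ 0.5446 -0.0778  0.016 ]
plugA [0.437 0.064 0.034] [0.438 0.063 0.029]
plugB [ 0.464 -0.056  0.034] [ 0.465 -0.056  0.029]
bigA [0.427 0.169 0.034] [0.427 0.169 0.032]
bigB [ 0.425 -0.157  0.034] [ 0.425 -0.158  0.029]
bigC [ 0.522 -0.228  0.034] [ 0.524 -0.229  0.031]
smA [0.432 0.276 0.034] [0.435 0.277 0.031]
smB [ 0.428 -0.332  0.034] [ 0.43  -0.336  0.022]
0.55 True
0.6 True
0.65 True
0.7 True
```

```bash
cat >> h.py <<'E'
PI=np.pi
DN=[PI,0,PI/2]      # fingers close along world x
DNY=[PI,0,PI]       # fingers close along world y
E
python3 - <<'E'
from h import *
H=np.array([.699,.126,.072])
def bar(t): return H+np.array([-.12*np.cos(t)+.041*np.sin(t),0,.12*np.sin(t)+.041*np.cos(t)])
off=np.array([0,0,-.014])
robot.movep([.586,.126,.21],DN)
print(robot.movel(bar(.15)+off,vel=.1,contact_N=8)); robot.close_gripper()
print(get_finger_gap(),get_grip_force())
for t in np.linspace(.15,.7,8)[1:]:
    robot.movel(bar(t)+off,vel=.08)
print(get_wrist_force(),get_tool_pos(),get_finger_gap(),get_time())
d=snap("scene");cv2.imwrite("pics/lid1.png",cv2.resize(d["img"][60:300,100:400],None,fx=2,fy=2)[:,:,::-1])
E
```

```text
False
0.0005139769263559719 0.0
[-0.66111441 -0.30864337 -0.35151408] [0.63391752 0.12600119 0.16688494] -0.00424915989842606 6.3583
```

View pics/lid1.png

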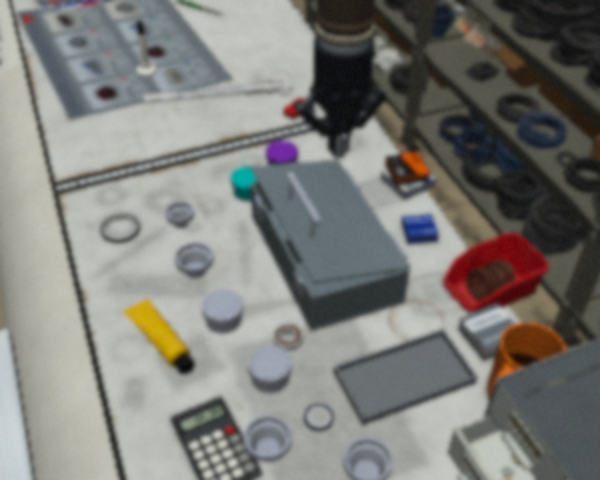

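The fingers closed on nothing. The picture shows the tips at about full-frame (270,133) and the lid is still down. I'll check the projection and look from the wrist.

Run:
```python
from h import *
robot.gripper_open()
robot.movel([.634,.126,.26],vel=.2)
s=snap("scene");P=get_tool_pos();print(P,proj(s,P),proj(s,[.585,.126,.13]),get_orientation())
robot.movep([.586,.06,.30],DN)
d=snap("wrist");cv2.imwrite("pics/w1.png",d["img"][:,:,::-1])
print(get_tool_pos(),proj(d,[.585,.181,.132]),proj(d,[.585,.0716,.132]),proj(d,[.5475,.255,.09]))
```

```text
[0.6327169  0.1257965  0.25798576] [269.06538254 118.19930464] [251.57019901 159.19880585] [-3.13823692e+00  4.68085755e-04  1.57077984e+00]
[0.5852063  0.06001137 0.2982881 ] [255.27463348  42.67990771] [255.47965572 153.99899263] [218.87993087 -29.51092025]
```

View pics/w1.png

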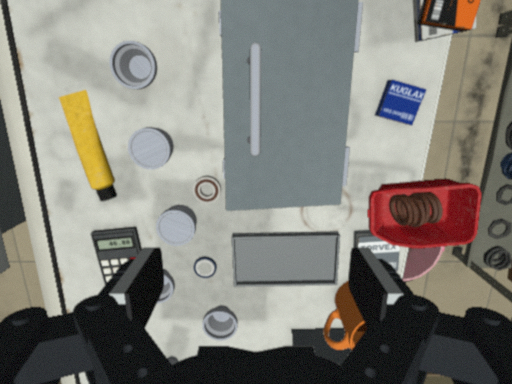

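The wrist view has the handle ends at (255,43) and (255,155), which matches the predicted position in x and y. The grip was just too shallow, so I'll go deeper.

Run:
```python
from h import *
robot.movep([.585,.126,.19],DN)
print(robot.movel([.585,.126,.103],vel=.08,contact_N=8),get_tool_pos()); robot.close_gripper()
print(get_finger_gap(),get_grip_force(),get_wrist_force())
s=snap("scene");t=snap("top")
for n,d in(("s",s),("t",t)):
    u,v=proj(d,[.585,.126,.12]).astype(int);cv2.imwrite(f"pics/g{n}.png",cv2.resize(d["img"][v-50:v+50,u-70:u+70],None,fx=4,fy=4,interpolation=2)[:,:,::-1])
cv2.imwrite("pics/g.png",np.hstack([cv2.imread("pics/gs.png")[:,:400],cv2.imread("pics/gt.png")[:,80:480]]))
```

```text
False [0.58571463 0.12611198 0.10374579]
0.09117478645583094 58.671353459358215 [-3.80152629 -0.16656249  1.42896839]
```

View pics/g.png

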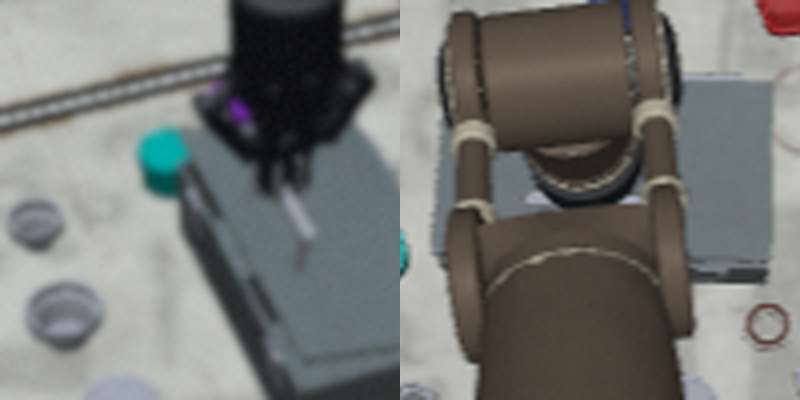

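It's now gripped: gap 0.09, grip force 59 N, and the scene crop shows the bar between the fingers. Next I'll lift along the arc.

Run:
```python
from h import *
H=np.array([.699,.126,.072])
def bar(t): return H+np.array([-.12*np.cos(t)+.041*np.sin(t),0,.12*np.sin(t)+.041*np.cos(t)])
off=np.array(get_tool_pos())-bar(.12); off[1]=0
for t in np.linspace(.12,.72,9)[1:]:
    if robot.movel(bar(t)+off,vel=.08,contact_N=25): print("hit",t);break
print(get_wrist_force(),get_tool_pos(),get_finger_gap(),get_grip_force(),get_time())
s=snap("scene");u,v=proj(s,[.62,.126,.12]).astype(int)
cv2.imwrite("pics/l2.png",cv2.resize(s["img"][v-60:v+60,u-80:u+80],None,fx=3,fy=3,interpolation=2)[:,:,::-1])
```

```text
[  6.85705777  -0.0416931  -13.48418313] [0.63534364 0.12573067 0.15696633] 0.08177244384700151 58.268428444862366 13.0833
```

View pics/l2.png

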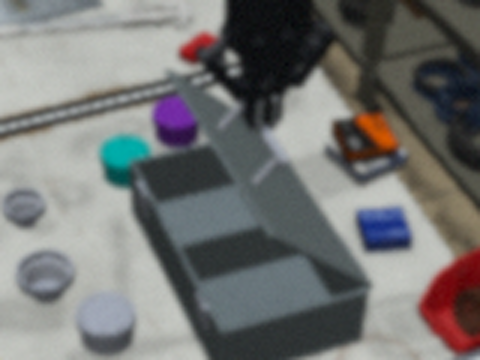

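The lid is about 45° up in the picture. I'll release it, then push its free edge from the near side with the fingers shut.

Run:
```python
from h import *
robot.gripper_open()
p=np.array(get_tool_pos())
robot.movel(p+[0.01,0,.13],vel=.2); robot.close_gripper()
robot.movel([.52,.126,.30],vel=.25)
robot.movel([.52,.126,.155],vel=.2,contact_N=8)
print(get_tool_pos(),get_time())
for x,z in ((.60,.158),(.66,.165),(.69,.172),(.75,.172)):
    if robot.movel([x,.126,z],vel=.06,contact_N=14): print("contact");break
print(get_wrist_force(),get_tool_pos(),get_time())
robot.movel(np.array(get_tool_pos())+[-.10,0,.02],vel=.25)
robot.movep([.45,.169,.25],DN)
s=snap("scene");cv2.imwrite("pics/l3.png",cv2.resize(s["img"][80:250,150:350],None,fx=3,fy=3,interpolation=2)[:,:,::-1])
```

```text
[0.52140798 0.12610071 0.15574827] 16.9667
[0.0941104  0.76807899 0.41526403] [0.74965754 0.12606503 0.17194456] 21.425
```

View pics/l3.png

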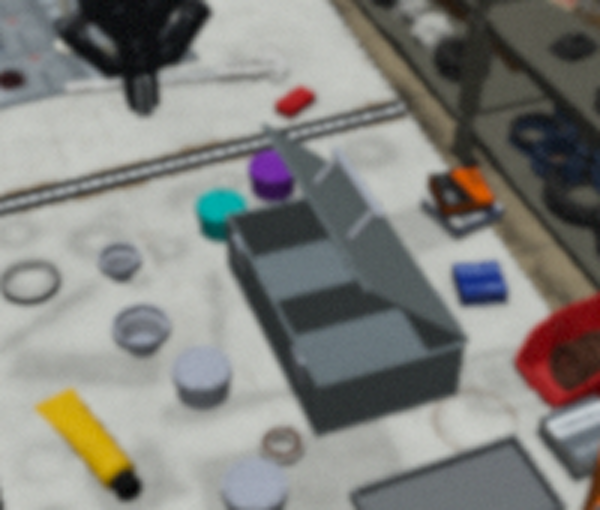

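The lid is still only partly open, with its left free corner at full-frame (240,122.7); the push passed over the edge. I'll work out the angle from that corner and push lower.

Run:
```python
from h import *
s=snap("scene")
for t in (.3,.4,.5,.6,.7,.8):
    print(t,*[proj(s,[.699-.15*np.cos(t),y,.072+.15*np.sin(t)]).round(1) for y in (.256,-.004)])
```

```text
0.3 [226.9 138.9] [259.6 196.1]
0.4 [228.3 134.9] [261.6 191.8]
0.5 [230.2 130.8] [264.1 187.5]
0.6 [232.6 126.8] [267.1 183.2]
0.7 [235.3 122.9] [270.6 179. ]
0.8 [238.5 119.2] [274.5 174.8]
```

Run:
```python
from h import *
s=snap("scene")
for t in (.7,.9,1.1,1.3,1.5,1.7,1.9):
    c,n=np.cos(t),np.sin(t)
    print(t,[proj(s,[.699-.15*c,y,.072+.15*n]).round(1) for y in (.256,-.004)],[proj(s,[.699-.12*c+.041*n,y,.072+.12*n+.041*c]).round(1) for y in (.181,.0716)])
print(get_joints(),get_tool_pos(),get_orientation(),get_time())
robot.movep([.47,.126,.25],[PI,-.45,PI/2]) if robot.solve_ik([.47,.126,.25],[PI,-.45,PI/2]) is not None else print("no")
```

```text
0.7 [array([235.3, 122.9]), array([270.6, 179. ])] [array([260.4, 130.2]), array([276.2, 153. ])]
0.9 [array([242. , 115.6]), array([278.8, 170.9])] [array([267.8, 125.5]), array([284.1, 148. ])]
1.1 [array([249.9, 109.3]), array([288.3, 163.7])] [array([275.7, 121.9]), array([292.6, 144.2])]
1.3 [array([258.7, 104.3]), array([298.7, 157.8])] [array([283.7, 119.8]), array([301. , 141.8])]
1.5 [array([267.9, 100.9]), array([309.3, 153.5])] [array([291.3, 119.2]), array([309. , 140.9])]
1.7 [array([277.1,  99.3]), array([319.7, 151.1])] [array([298.2, 120.1]), array([316.1, 141.6])]
1.9 [array([285.7,  99.4]), array([329.2, 150.6])] [array([304.2, 122.3]), array([322.2, 143.7])]
[ 2.67485342e-01 -1.65565220e-02  1.90848999e+00 -1.98894243e-04
  1.24987047e+00  2.68518021e-01] [0.45143262 0.16875265 0.24961758] [-3.14143900e+00  2.38020077e-04  1.56982643e+00] 22.9917
```

The lid is at about 0.7 rad. I'll push again with the tip staying 35 mm under the moving edge.

Run:
```python
from h import *
robot.movep([.50,.126,.25],DN)
robot.movel([.50,.126,.125],vel=.2)
for t in np.arange(.65,1.86,.15):
    x,z=.699-.15*np.cos(t)-.005,.072+.15*np.sin(t)-.037
    if t>1.5: x-=.013
    c=robot.movel([x,.126,z],vel=.07,contact_N=25)
    print(round(t,2),c,get_wrist_force().round(1),np.round(get_tool_pos(),3))
    if c: break
print(get_time())
s=snap("scene");cv2.imwrite("pics/l4.png",cv2.resize(s["img"][80:250,150:350],None,fx=3,fy=3,interpolation=2)[:,:,::-1])
```

```text
0.65 False [-5.2 -1.1  4.9] [0.572 0.126 0.126]
0.8 False [-0.1  0.6 -0.1] [0.591 0.126 0.143]
0.95 False [0.1 0.3 0. ] [0.608 0.126 0.158]
1.1 False [ 0.3 -0.2  0.4] [0.627 0.126 0.169]
1.25 False [ 1.1 -0.8  0.5] [0.647 0.126 0.178]
1.4 False [-0.8 -0.3  0.1] [0.669 0.126 0.183]
1.55 False [0.2 0.1 0.2] [0.678 0.126 0.185]
1.7 False [-0.1 -0.6  0.8] [0.701 0.126 0.184]
1.85 False [-0.1  0.4 -0.5] [0.722 0.126 0.179]
29.7167
```

View pics/l4.png

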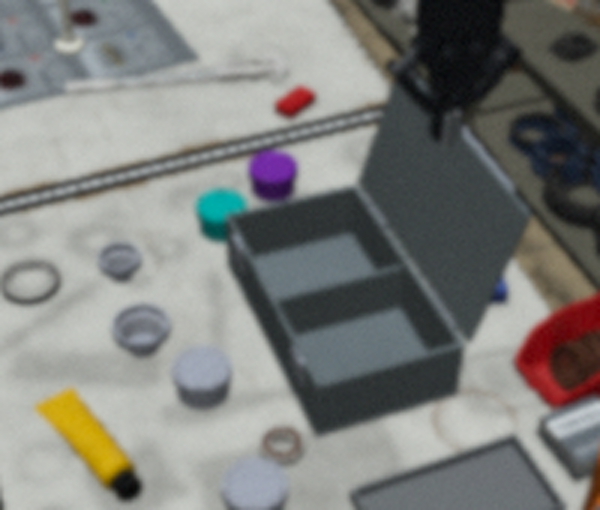

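The lid is past upright: right free corner at full-frame (326,151), so roughly 1.85 rad. I'll press it onto the stop, then look at the caps from close by.

```bash
python3 - <<'E'
from h import *
p=np.array(get_tool_pos())
print(robot.movel([.765,.126,.172],vel=.04,contact_N=10),get_wrist_force().round(1),get_tool_pos())
robot.movel(np.array(get_tool_pos())+[-.10,0,.03],vel=.25)
robot.gripper_open()
robot.movep([.46,.05,.30],DN); 
s=snap("scene")
g=s["img"][140:165,300:345]
cv2.imwrite("pics/l5.png",cv2.resize(s["img"][80:250,150:350],None,fx=2,fy=2)[:,:,::-1])
w=snap("wrist");cv2.imwrite("pics/w2.png",w["img"][:,:,::-1])
robot.movep([.46,-.28,.30],DN);w=snap("wrist");cv2.imwrite("pics/w3.png",w["img"][:,:,::-1])
print(get_time())
E
python3 -c "
import cv2,numpy as np
a,b,c=[cv2.imread(f'pics/{n}.png') for n in('w2','w3','l5')]
cv2.imwrite('pics/m.png',np.vstack([np.hstack([cv2.resize(a,(400,300)),cv2.resize(b,(400,300))]),np.hstack([cv2.resize(c,(353,300)),np.zeros((300,447,3),np.uint8)])]))"
```

```text
True [-2.1 -0.1  5.8] [0.73113385 0.12604137 0.17703625]
33.875
```

View pics/m.png

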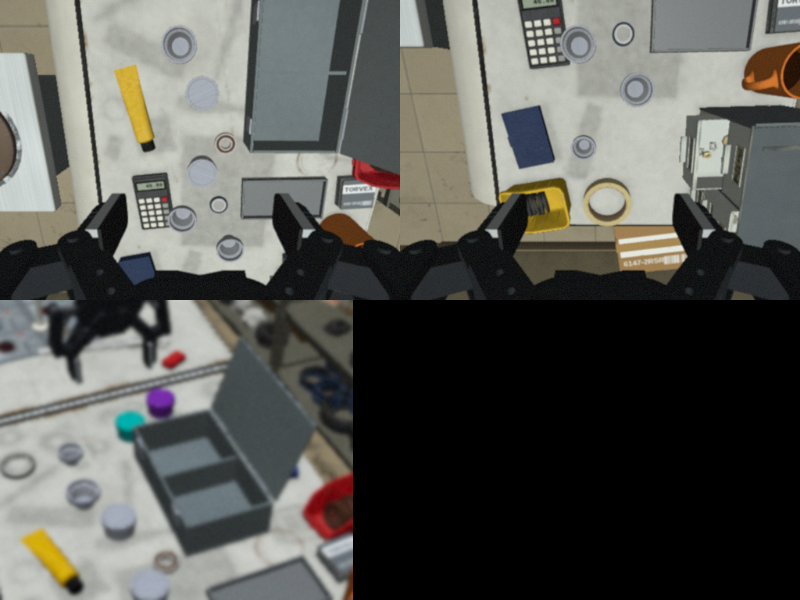

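The lid rests on its stop, the wrist views show three big caps, two small caps and two plugs, and there's no third small cap. I'll write the pick helper and start with big cap A.

```bash
cat >> h.py <<'E'
def look(xy,dia,rim=.034,rot=DN,z=.17):
    """hover over xy, find the circle of diameter dia nearest to it at height rim"""
    robot.movep([xy[0],xy[1],z],rot); d=snap("wrist")
    u0=proj(d,[*xy,rim]); r=dia/2*d["f"]/abs((d["R"].T@(np.array([*xy,rim])-d["p"]))[2])
    g=cv2.resize(cv2.cvtColor(d["img"],cv2.COLOR_RGB2GRAY),None,fx=2,fy=2,interpolation=2)
    c=cv2.HoughCircles(g,cv2.HOUGH_GRADIENT_ALT,1.5,10,param1=150,param2=.5,minRadius=int(2*r*.85),maxRadius=int(2*r*1.15))
    best=None
    for x,y,q in (c[0] if c is not None else []):
        P=onz(d,(x+.5)/2-.5,(y+.5)/2-.5,rim); e=np.hypot(*(P[:2]-xy))
        if best is None or e<best[0]: best=(e,P[:2],q/2/r)
    return best,d,u0
def pick(xy,tcpz,rot=DN):
    robot.movel([*xy,.10],vel=.25,rot=rot); robot.movel([*xy,tcpz],vel=.1,contact_N=15)
    robot.close_gripper(); g=get_finger_gap()
    robot.movel([*xy,.17],vel=.2); return g,get_finger_gap(),get_grip_force()
def place(xy,z,rot=DN,top=.17):
    robot.movep([*xy,top],rot); robot.movel([*xy,z+.03],vel=.15)
    c=robot.movel([*xy,z],vel=.04,contact_N=6); pz=get_tool_pos()[2]
    robot.gripper_open(); robot.movel([*xy,top],vel=.2); return c,pz
E
python3 - <<'E'
from h import *
b,d,u0=look(np.array([.427,.169]),.058); print(b,u0)
cv2.imwrite("pics/w4.png",d["img"][:,:,::-1])
if b and b[0]<.012:
    print(pick(b[1],.019)); print(get_time())
    s=snap("wrist");cv2.imwrite("pics/w5.png",s["img"][:,:,::-1])
    cv2.imwrite("pics/m2.png",cv2.resize(np.hstack([d["img"],s["img"]]),(800,300))[:,:,::-1])
E
```

```text
(np.float64(0.0021169794397216104), array([0.42660731, 0.17108024]), np.float64(0.9327519200105666)) [254.40039457 171.29283589]
(-0.004767023507283967, 0.005772114610925629, 0.0)
38.7
```

View pics/m2.png

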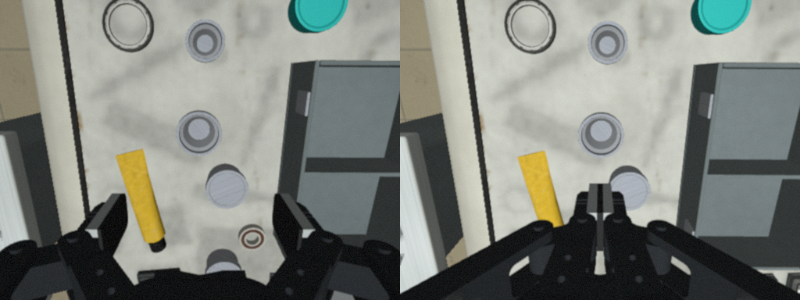

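It missed: the cap is unmoved at (600,132) of the right view and the fingers are shut above it. All the misses suggest the tips sit higher than the TCP reading, so I'll touch the worktop with shut fingers to measure the offset.

Run:
```python
from h import *
robot.movep([.36,.20,.06],DN); print(get_tool_pos(),get_wrist_force())
c=robot.movel([.36,.20,-.02],vel=.03,contact_N=6); print(c,get_tool_pos(),get_wrist_force(),get_orientation(),get_time())
robot.movel([.36,.20,.06],vel=.2); print(get_wrist_force())
```

```text
[0.36051314 0.20013382 0.05984353] [ 1.03256419 -0.16022476  0.58007005]
False [ 0.36008984  0.2000419  -0.01991019] [-0.05755932  0.04741826  0.6402388 ] [ 3.14137530e+00 -8.43120445e-05  1.57083106e+00] 42.1583
[-0.07226265  0.30648019 -0.92382376]
```

Run:
```python
from h import *
robot.movel([.36,.20,-.018],vel=.2)
c=robot.movel([.36,.20,-.05],vel=.02,contact_N=5); print(c,get_tool_pos(),get_wrist_force(),get_time())
robot.movel([.36,.20,.0],vel=.1)
c=robot.movel([.36,.20,-.05],vel=.015,contact_N=5); print(c,get_tool_pos(),get_wrist_force(),get_time())
d=snap("wrist");cv2.imwrite("pics/w6.png",d["img"][:,:,::-1]);print(proj(d,[.36,.2,0]))
robot.movel([.36,.20,.06],vel=.2)
```

```text
True [ 0.36011719  0.20004921 -0.02836623] [-0.33643956 -0.66521262  4.46989008] 44.0
True [ 0.36002302  0.19999763 -0.02833728] [-1.23934203  0.13444561  4.90176734] 46.3167
[254.90123183 249.56997598]
```

View pics/w6.png

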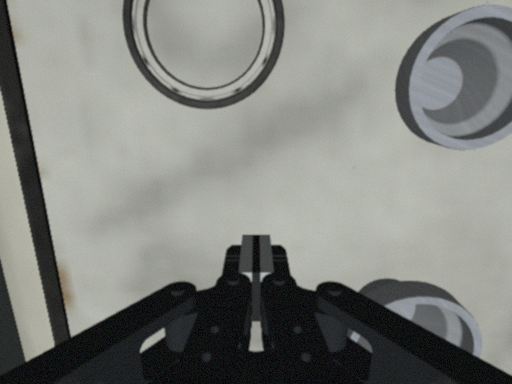

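The tips touch the table at a TCP reading of −0.028, so they sit 28 mm behind the reported TCP. I'll use that as a z correction and carry on with big cap A.

```bash
sed -i 's/tcpz,rot=DN):/tcpz,rot=DN):  # tips are 28 mm above the reported TCP/; s/\[\*xy,.10\]/[*xy,.05]/; s/\[\*xy,.17\],vel=.2); return g/[*xy,.12],vel=.25); return g/; s/top=.17/top=.12/; s/z=.17):/z=.13):/' h.py
python3 - <<'E'
from h import *
robot.gripper_open()
b,d,u0=look(np.array([.427,.169]),.058); print(b)
if b and b[0]<.012:
    print(pick(b[1],-.009)); 
    s=snap("wrist")
    print(place([.624,.0625],-.009+.005)); 
    r=snap("wrist"); print(get_time())
    cv2.imwrite("pics/m3.png",cv2.resize(np.hstack([s["img"],r["img"]]),(800,300))[:,:,::-1])
E
```

```text
(np.float64(0.002354673234099482), array([0.42679075, 0.17134536]), np.float64(0.9320883855685126))
(0.6638561788669461, 0.6546396737950324, 63.623285852372646)
(True, np.float64(-0.002324908184125271))
54.1833
```

View pics/m3.png

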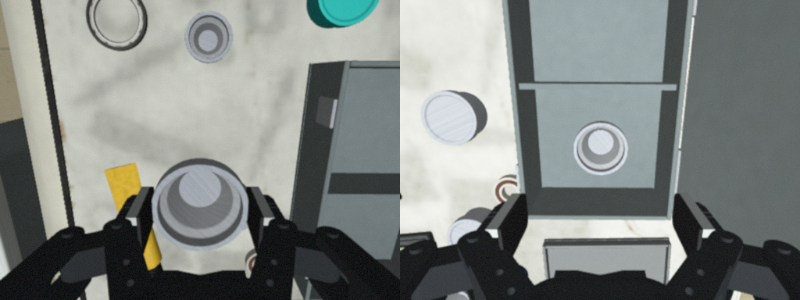

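Cap A stands in the right bay at about (601,146) in the right view. Next come bigs B and C.

```bash
python3 - <<'E'
from h import *
B=np.array([.624,.0625])
b,d,_=look(B,.058,rim=.039,z=.12); print("stack",b)
for n,xy in ((1,[.425,-.157]),(2,[.522,-.228])):
    b,d,_=look(np.array(xy),.058); print(b)
    if not(b and b[0]<.012): cv2.imwrite("pics/err.png",d["img"][:,:,::-1]); break
    g=pick(b[1],-.009); print(g)
    if g[1]<.5: break
    print(place(B,-.0075+.005+.012*n),get_time())
    b,r,_=look(B,.058,rim=.039+.012*n,z=.12); print("stack",b)
    cv2.imwrite(f"pics/st{n}.png",r["img"][:,:,::-1])
E
python3 -c "
import cv2,numpy as np
cv2.imwrite('pics/m4.png',np.hstack([cv2.imread(f'pics/st{n}.png')[60:300,56:456] for n in(1,2)]))"
```

```text
stack (np.float64(0.002646594776334669), array([0.62223982, 0.06052358]), np.float64(0.9844641871938318))
(np.float64(0.0014553418333857267), array([ 0.42388084, -0.15793033]), np.float64(0.9323815677590108))
(0.6590883350363438, 0.6556099803273022, 63.71438875794411)
(True, np.float64(0.009706596356922378)) 61.6083
stack (np.float64(0.0012333835610089622), array([0.62362676, 0.06367555]), np.float64(0.897761100720582))
(np.float64(0.002108322204356475), array([ 0.52400084, -0.22866456]), np.float64(0.9043743490708755))
(0.6551456393927382, 0.6563815724977414, 63.62835953012109)
(True, np.float64(0.02168485877330705)) 68.9583
stack (np.float64(0.0014014489287299033), array([0.62301816, 0.06149998]), np.float64(0.9773046369257702))
```

View pics/m4.png

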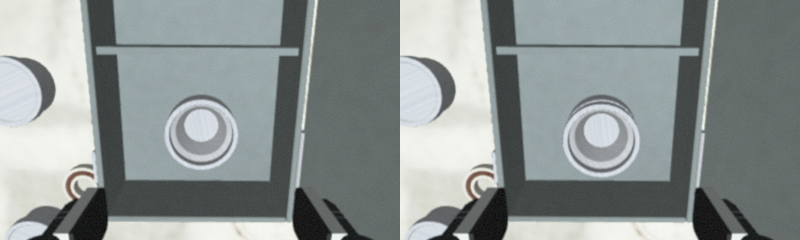

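The contact heights rise by exactly 12 mm per cap (−2.3, 9.7, 21.7 mm), and the stack looks straight, so the bigs are fully seated. Small caps next.

```bash
python3 - <<'E'
from h import *
B=np.array([.624,.19])
for n,xy in ((0,[.432,.276]),(1,[.429,-.333])):
    b,d,_=look(np.array(xy),.046,rim=.03); print(b)
    if not(b and b[0]<.012): cv2.imwrite("pics/err.png",d["img"][:,:,::-1]); break
    g=pick(b[1],-.010); print(g)
    if g[1]<.35: break
    print(place(B,-.009+.005+.012*n-.003),get_time())
    b,r,_=look(B,.046,rim=.035+.012*n,z=.12); print("stack",b)
    cv2.imwrite(f"pics/sm{n}.png",r["img"][:,:,::-1])
for xy in ([.437,.064],[.464,-.056]):
    b,d,_=look(np.array(xy),.058); print("plug",b)
    cv2.imwrite("pics/pl%d.png"%(xy[1]>0),d["img"][:,:,::-1])
print(get_time())
E
python3 -c "
import cv2,numpy as np
I=lambda n:cv2.imread('pics/%s.png'%n)[40:330,56:456]
cv2.imwrite('pics/m5.png',np.vstack([np.hstack([I('sm0'),I('sm1')]),np.hstack([I('pl1'),I('pl0')])]))"
```

```text
(np.float64(0.003872050711240097), array([0.43409752, 0.27925472]), np.float64(0.9743730988799987))
(0.5129763029839821, 0.5094510759762501, 61.018853969872)
(True, np.float64(-0.0037206943716576457)) 76.3333
stack (np.float64(0.0018291885675015248), array([0.62381537, 0.19181985]), np.float64(0.9118569381862772))
(np.float64(0.003528475673891924), array([ 0.42985186, -0.3364241 ]), np.float64(0.9718626726552262))
(0.5133388439651955, 0.5130943888840178, 61.059722285717726)
(True, np.float64(0.008203405349072962)) 85.625
stack (np.float64(0.0003750844718057149), array([0.62372417, 0.19025418]), np.float64(1.0004566340652923))
plug (np.float64(0.03976588736152694), array([0.46616326, 0.09103386]), np.float64(1.045715352913513))
plug (np.float64(0.002590417167333527), array([ 0.46524155, -0.0537265 ]), np.float64(0.9130590160098503))
87.4833
```

View pics/m5.png

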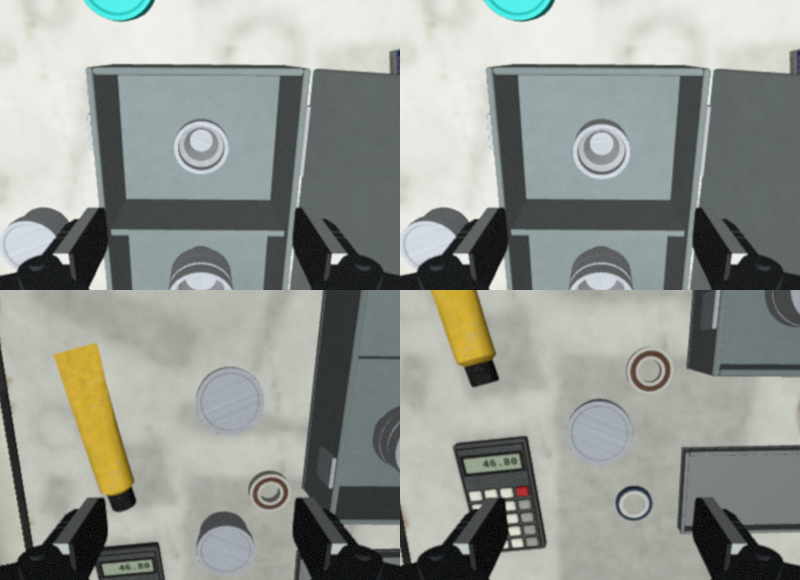

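Both small caps are nested, again 12 mm apart in height. Plug A has been knocked to about (0.466, 0.091) and plug B is still in place. Plugs next.

Run:
```python
from h import *
for tx,xy in ((.666,[.466,.091]),(.592,[.465,-.054])):
    b,d,_=look(np.array(xy),.058); print(b)
    if not(b and b[0]<.012): cv2.imwrite("pics/err.png",d["img"][:,:,::-1]); break
    g=pick(b[1],-.009); print(g)
    if g[1]<.5: break
    print(place([tx,-.1215],-.009+.001,rot=DNY),get_time())
robot.movep([.46,.0,.3],DN)
w=snap("wrist");s=snap("scene");print(get_time())
cv2.imwrite("pics/m6.png",np.hstack([w["img"][:,60:460],cv2.resize(s["img"][90:290,150:358],(400,384))])[:,:,::-1])
```

```text
(np.float64(0.0004155667262182344), array([0.46570675, 0.09129445]), np.float64(0.9983085340604343))
(0.6485786769818987, 0.6472365702760198, 63.54839086532593)
(True, np.float64(-0.003507390509929556)) 94.725
(np.float64(0.20061502928808467), array([ 0.66502537, -0.03862989]), np.float64(1.0598188978519745))
97.0417
```

View pics/m6.png

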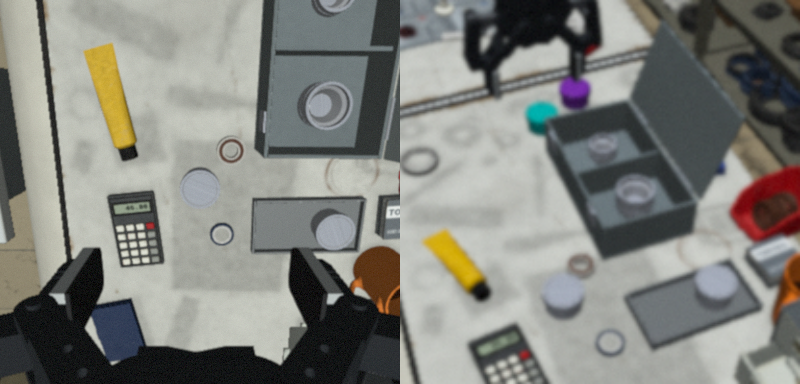

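Plug A stands in the tray. Plug B is still at (260,187) in the wrist frame; only the circle finder missed it. I'll pick it at the measured position, then press the lid once more against its stop.

Run:
```python
from h import *
xy=np.array([.4648,-.0545])
robot.movep([*xy,.12],DN)
g=pick(xy,-.009); print(g)
if g[1]>.5: print(place([.592,-.1215],-.009+.001,rot=DNY),get_time())
robot.close_gripper()
robot.movep([.64,.126,.20],DN)
print(robot.movel([.70,.126,.155],vel=.15,contact_N=15))
print(robot.movel([.765,.126,.155],vel=.04,contact_N=18),get_wrist_force().round(1),get_tool_pos())
robot.movel([.64,.126,.20],vel=.2)
robot.movep([.44,.05,.3],DN)
w=snap("wrist");s=snap("scene");print(get_time())
cv2.imwrite("pics/m7.png",np.hstack([w["img"][:,60:460],cv2.resize(s["img"][90:290,150:358],(400,384))])[:,:,::-1])
```

```text
(0.651524551210842, 0.6465775093590149, 63.659634590148926)
(True, np.float64(-0.003536818292555692)) 104.1083
False
True [-2.9  0.2  3.8] [0.72300177 0.12600391 0.1546268 ]
109.7583
```

View pics/m7.png

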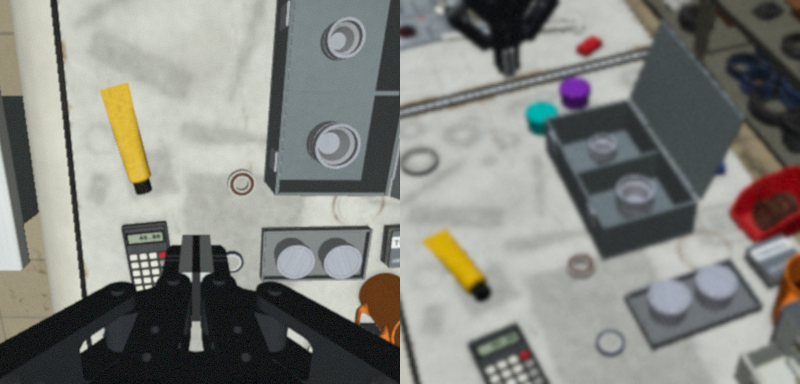

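Both plugs stand in the tray, at (295,262) and (342,262). Both stacks are seated. The two lid contacts put its slope at about 1.9 rad, on the stop.

```bash
python3 -c "
from workcell import robot
print(robot.sign_off())"
```

```text
the job is handed in; nothing more can be done
None
```

The job is handed in at about 110 s: the lid is open on its stop, three big caps are nested in the right bay and two small caps in the left, and both plugs stand in the tray.

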